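# Unlock the lid of a table-top food chopper, lift it off and hold it level

## Robot

A 6-joint arm with a two-finger parallel gripper is mounted at the origin on a cart in front of the work surface, level with it; the furniture and walls round the work are solid. World frame = base frame: x ahead of the robot, y to its left, z up, the work surface at z = 0. Lengths are in mm, angles in rad, forces in N, time in s.
With the tool pointing down it reaches from about 300 to 775 mm from the base axis. Payload 14.6 kg.
Tool frame: the origin (TCP) lies at the very end of the fingers, on their centre line; the grasp point (between the pads) lies 19 mm behind it; z points along the fingers, y is the direction in which the jaws open and shut (so a half turn about z gives the same grasp; the last joint's range is limited). The gripper opens to 94 mm and grips with 3 to 60 N. Pads are 16 mm wide; open, the fingers measure 119 mm over their backs; the gripper's body (75 mm by 177 mm) begins 78 mm behind the grasp point.
Start: joints at [-1.382, 0.3, 1.521, -0, 1.321, -0.067], TCP at [139.154, -532.095, 205.446] pointing down, gripper open.
Joint ranges: [-3.03, 3.03], [-0.79, 2.21], [0.23, 2.52], [-1.04, 4.18], [0, 3.07], [-2.55, 2.55]. Speed limits (rad/s): [2.22, 2.22, 2.57, 3.14, 3.14, 3.14].

## Interface

Orientations are given as [roll, pitch, yaw] about the fixed x, y, z axes, in that order (R = Rz(yaw) Ry(pitch) Rx(roll)).
In Python, from cell import manip gives the robot as it stands.
- The arm moves only by the shell command python3 -m inch 'ROWS' [FORCE]. ROWS is a JSON object of lists of equal length, an entry for each row: "grip": the opening, from -1 (shut) to 1 (fully open), so that 0 is half open; "travel": the shift along the world's x, y, z in cm, a list of three; "turn": the turn, a rotation vector about the world's x, y, z in degrees, a list of three. A call has 1 to 10 rows; each row is the pose to reach, as a shift and turn from the pose measured when the call began; what a row does not reach only later rows make up. A row lasts 1/8 s, in which the tool goes at most 62.5 mm and 10.7 degrees, less where a joint would pass 70% of its speed; a pose out of reach is approached as far as the arm can. A call with a gripper value outside its range is refused whole. The fingers move at their own pace and stop on an object; FORCE is the grip in N (left out, the last holds). Time passes only in rows, so rows that repeat a pose let the fingers close. It gives the time, the measured TCP pose, the force and the opening at its end, in the units of the state.
- manip.read_state(): the state, without advancing time (a new reading comes with each control period).
- manip.camera(name): name is "side" or "top" or "wrist"; returns (picture, depth): 420x560x3 uint8, red, green, blue; 420x560 float32, mm along the optical axis (not along the pixel's ray), 0 where there is no reading.
- manip.calibration(name): a dict with "fx", "fy", "cx", "cy" (pixels), "k1" (the pictures are not rectified: a ray, as slopes to the right and down, at radius r is drawn at 1 + k1 r^2 times it, then the intrinsics apply), "world_from_camera" (4x4, takes a point from camera to world coordinates). Camera axes: x right, y up, looking along -z (the intrinsics and any distortion apply to the point x, -y, -z); pixel columns grow to the right and rows downward; lengths in mm; the calibration is good to about 2 mm. A picture is of the moment at which its call begins: read the wrist's pose just before it. calibration takes no time and is no camera call; for the wrist camera it gives the pose at the moment of the call.
- manip.sign_off(): hands the job in, once; it reports no verdict.
Trained networks look in the newest picture that a camera, given by its name, has taken for a name from the list of things; names that differ only in an ending like _2 or _b are one class to them, and where a whole thing is asked for, a point or a joint stands for the part that bears it (a point fixed in the world has none). Each returns a list of dicts, best first, with "p" (0 to 1); they miss things now and then, are a little off and sometimes report something else, mostly with a low value. They report only what shows in the picture. A call takes as long as a camera call. They do not tell look-alikes from the thing itself.
- manip.look_for(camera, label): "bbox" ([left, top, right, bottom] in pixels, round what is visible of it).
The state is a dict: "clock": time; "joints": joint angles; "qd": joint speeds; "effort": joint torques, N m; "eef_pos": TCP position; "eef_rot": TCP orientation; "wrist_force": force on the tool from outside, world axes, zero at the start; "moment": the same for the moment, N m; "finger_gap": finger opening in mm.
Only numpy, scipy, OpenCV 4.12 (cv2) and the standard library are available. Lean on these libraries where they do the work, as an engineer would, in place of code of your own. Each camera call takes 0.05 s, during which the arm holds its last target.

## Task

Take the lid off the food chopper: turn it anticlockwise by its bar grip until the lid's arrow faces the black index mark on the collar, so that its lugs come free of the hooks, then lift it straight up. Finish while still holding the lid in the gripper, level and steady, over the bowl and about 10 cm above where it sat, so that whatever clings to its underside falls back into the bowl; keep the lid level all the way and leave the cheese, the jar and the tub alone.

Things in the scene. Friction and masses are not known exactly. Their poses are not given: they have to be found in the camera images.
- chopper: food chopper, fixed on the worktop in varying place and yaw (35 degrees either way). White motor housing 200 x 200 mm, steel bowl 160 mm across; steel collar round the bowl's rim 194 mm across, top 162 mm above the worktop. Black bowl handle on its left reaches 125 mm from the axis, 89 to 141 mm high. Origin: centre of underside, on the bowl's axis; z up, -x its front (buttons, open mark)
- open_mark (a point): middle of the top of the black raised index wedge (18 mm long, 22 mm wide at its outer end, pointing inward) outside the collar at the chopper's front, 105 mm from the bowl's axis, 162 mm above the worktop; axes as the chopper's. Right behind it is one of three gaps between the collar's three hooks, which reach over the lid's lugs
- bowl_mouth (a point): centre of the bowl's mouth, on its axis, at the height of the seat under the lid's underside, 150 mm above the worktop; axes as the chopper's. Solid stops between the hooks end the lid's turning about 75 degrees clockwise (seen from above) and 6 degrees anticlockwise of the open position
- lid_grip (a point): grasp point on the lid's axis, in its black bar grip: bar 92 mm long (lid's x), 20 mm wide (lid's y), ends rounded. The point lies 34 mm above the lid's underside, 12 mm below the bar's top, 22 mm above the lid's highest surface beside the bar; 184 mm above the worktop while seated. Axes are the lid's: z up out of its top, -x towards its arrow
- lid_arrow (a point): tip of the black raised triangle (22 mm long, pointing outward) on the lid's top near its rim, 80 mm from the lid's axis along its -x; axes as the lid's. Starts 30 to 65 degrees clockwise (seen from above) of the open mark; when it faces the mark, within about 6 degrees, the lugs stand in the gaps and the lid lifts straight off, otherwise the hooks hold it down
- lid: the loose lid: light grey plastic disc 164 mm across, 5 mm thick at the rim, 12 mm in the middle, 0.2 to 0.45 kg, three lugs on the rim 120 degrees apart (24 mm wide, 5 mm thick, to 91 mm from the axis). Seated it has 2 mm of play sideways and 2.5 mm in height and turns against light friction. Origin: centre of its underside; axes as lid_grip's
- cheese_block: bystander: yellow block of cheese 109 x 92 x 57 mm on the white board behind the chopper, origin at the centre of its underside
- cheese_wedge: bystander: yellow wedge of cheese 126 x 92 x 46 mm on the white board behind the chopper, origin at the centre of its underside
- spice_jar: bystander: jar 47 mm across, 98 mm tall, behind the chopper on the worktop, origin at the centre of its underside
- cream_tub: bystander: round lidded tub 79 mm across, 65 mm tall, behind the chopper on the worktop, origin at the centre of its underside
Things that resemble listed ones, but are neither listed nor needed, are in the scene too. There is more than one size of the lid; the one meant has the size given above.

How it is judged:
By the outcome, as a careful person would: the job done as asked, in the order asked, and still so for the second after the job is handed in, while the arm keeps its last pose, push and grip.
It also fails if it takes over 35 s, if anything falls off the work surface, if the arm or the gripper's body presses on something with over 40 N, if the wrist force passes 120 N, or if a joint passes its speed limit or range.

## Working session

There is one attempt and no reset: what is moved stays moved. The work goes in short steps, Python scripts to look and compute and a shell command to move; the robot and the scene stay as the last step left them, time stands still between calls to the robot, and variables do not carry over. Pictures are saved under pics/ and viewed, and the job is handed in when it is done.

```bash
ls; mkdir -p pics; cat > h.py <<'E'
import numpy as np, cv2
from cell import manip
def save(n,im): cv2.imwrite('pics/'+n+'.png',im[:,:,::-1])
def pts(cam,u,v,z=None,d=None,c=None):
    c=c or manip.calibration(cam)
    x=(u-c['cx'])/c['fx'];y=(v-c['cy'])/c['fy']
    rd=np.hypot(x,y);r=rd
    for _ in range(20): r=rd/(1+c['k1']*r*r)
    s=r/rd if rd>0 else 1
    ray=np.array([x*s,-y*s,-1.]);T=np.array(c['world_from_camera'])
    if d is not None: return T[:3,:3]@(ray*d)+T[:3,3]
    w=T[:3,:3]@ray;o=T[:3,3];return o+w*(z-o[2])/w[2]
E
python3 - <<'E'
from h import *
for n in ['top','side','wrist']:
    im,d=manip.camera(n);save(n+'0',im);np.save(n+'0.npy',d)
    for l in ['chopper','lid','lid_grip','lid_arrow','open_mark']:
        print(n,l,[(np.round(x['bbox']).tolist(),round(x['p'],2)) for x in manip.look_for(n,l)][:4])
print(manip.read_state())
E
```

```text
pics
top chopper [([227.0, 188.0, 319.0, 276.0], 0.74), ([236.0, 142.0, 279.0, 178.0], 0.22)]
top lid [([337.0, 208.0, 383.0, 248.0], 0.62), ([242.0, 191.0, 314.0, 264.0], 0.6)]
top lid_grip [([244.0, 194.0, 314.0, 264.0], 0.78), ([342.0, 205.0, 384.0, 248.0], 0.72)]
top lid_arrow [([248.0, 194.0, 314.0, 260.0], 0.97), ([336.0, 206.0, 384.0, 254.0], 0.8)]
top open_mark [([228.0, 187.0, 320.0, 276.0], 0.89)]
side chopper [([242.0, 184.0, 346.0, 296.0], 0.75), ([252.0, 182.0, 331.0, 232.0], 0.59), ([206.0, 200.0, 228.0, 246.0], 0.47)]
side lid [([253.0, 188.0, 335.0, 233.0], 0.93)]
side lid_grip [([252.0, 179.0, 337.0, 237.0], 0.86)]
side lid_arrow [([253.0, 182.0, 329.0, 233.0], 0.87)]
side open_mark [([243.0, 180.0, 351.0, 297.0], 0.73)]
wrist chopper []
wrist lid []
wrist lid_grip []
wrist lid_arrow []
wrist open_mark []
{'clock': 0.9, 'joints': array([-1.38161579e+00,  2.99895148e-01,  1.52101958e+00,  1.43411722e-05,
        1.32073702e+00, -6.66017394e-02]), 'qd': array([ 6.46022407e-04, -5.31456026e-04,  3.39583530e-04,  6.53699310e-04,
       -9.29735114e-05,  8.36707879e-04]), 'effort': array([ 3.17916878e-03, -5.31654096e+01, -3.52908683e+01,  7.09798140e-02,
        2.12785596e-02, -3.65443066e-05]), 'eef_pos': array([ 139.14593552, -532.07890084,  205.43995473]), 'eef_rot': array([-3.14153462e+00, -1.77968526e-05,  2.55778725e-01]), 'wrist_force': array([-0.3319075 , -0.3432092 , -0.53023047]), 'moment': array([ 0.03086974, -0.00052083, -0.03755989]), 'finger_gap': 94.36612405896143}
```

View pics/top0.png

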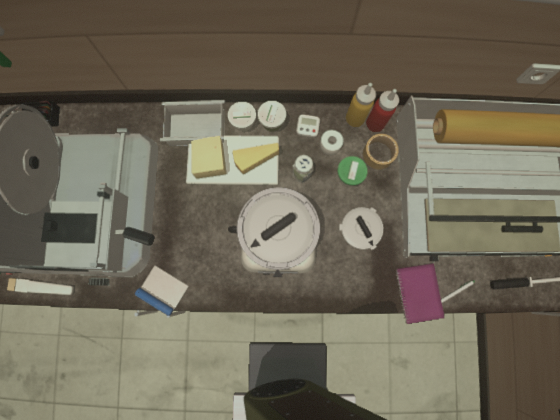

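View pics/side0.png

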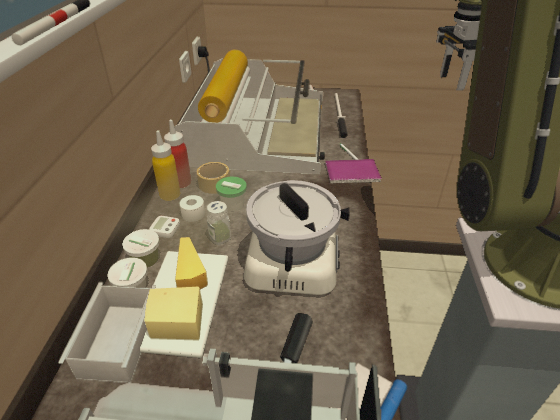

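```bash
python3 - <<'E'
import cv2
im=cv2.imread('pics/top0.png');cv2.imwrite('pics/top0c.png',cv2.resize(im[175:290,220:400],None,fx=4.4,fy=4.4,interpolation=cv2.INTER_CUBIC))
E
```

```text
(no output)
```

View pics/top0c.png

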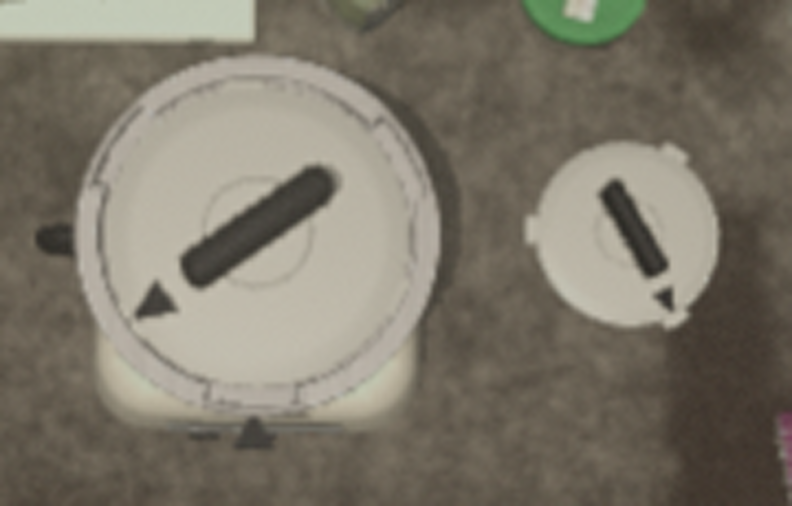

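The top picture shows two candidates:
- The 164 mm lid, seated on the chopper, at about (278,227) with its arrow tip at (251,247).
- A smaller look-alike lid lying on the worktop at (361,229).

By size and place, the one on the chopper is meant. The black index wedge is at (278,273), in front.

```bash
python3 - <<'E'
from h import *
d=np.load('top0.npy');im=cv2.imread('pics/top0.png')
g=im.max(2);m=np.zeros_like(g);m[190:285,235:320]=(g[190:285,235:320]<75)
n,l,s,c=cv2.connectedComponentsWithStats(m)
for i in range(1,n):
    if s[i,4]>15:
        v,u=np.where(l==i);zs=[pts('top',a,b,d=d[b,a])for a,b in zip(u,v)]
        print(s[i],c[i].round(1),np.median(zs,0).round(1))
        if s[i,4]>80:
            P=np.array([pts('top',a,b,z=196)[:2] for a,b in zip(u,v)]);mu=P.mean(0);w,V=np.linalg.eigh(np.cov(P.T));print('bar',mu,np.degrees(np.arctan2(V[1,1],V[0,1])),4*np.sqrt(w))
print('arrow tip',pts('top',250.7,247.3,z=158),'mark',pts('top',277.7,273.4,z=162))
# collar ellipse center
cs=[pts('top',220+a/4.4,175+b/4.4,z=162)[:2] for a,b in[(76,232),(441,232),(258,54),(258,411)]]
print(np.round(cs,1),np.mean(cs,0))
print(np.array(manip.calibration('wrist')['world_from_camera']).round(2))
E
```

```text
[262 213  33  27 287] [278.2 226. ] [563.1  43.6 194.3]
bar [562.88540631  45.2675716 ] 126.01361737238929 [ 21.16773259 100.53834601]
[252 241   6   5  20] [254.7 243.4] [526.5  99.  160.5]
[274 271   8   6  31] [277.3 274.1] [456.8  46.8 161.6]
arrow tip [517.73479307 108.82769129 158.        ] mark [458.21381623  45.22420942 162.        ]
[[562.8 141.2]
 [565.1 -53.1]
 [661.6  45.4]
 [469.6  43.2]] [564.75526399  44.18405432]
[[ 2.5000e-01  9.3000e-01  2.7000e-01  2.1533e+02]
 [-9.7000e-01  2.4000e-01  7.0000e-02 -5.1172e+02]
 [ 0.0000e+00 -2.7000e-01  9.6000e-01  3.8425e+02]
 [ 0.0000e+00  0.0000e+00  0.0000e+00  1.0000e+00]]
```

```bash
python3 -m inch '{"grip":[1,1,1,1,1,1,1,1,1,1],"travel":[[1,1,5],[4,6,9],[8,11,12],[12,16.5,13],[16,22,13],[20,27,13],[24,32.5,13],[28,38,13],[31.5,43,13],[35,47.5,13]],"turn":[[0,0,8],[0,0,18],[0,0,28],[0,0,38],[0,0,48],[0,0,58],[0,0,68],[0,0,78],[0,0,88],[0,0,97]]}' 20; python3 -m inch '{"grip":[1,1,1,1],"travel":[[4,5.5,-1],[7,9,-3],[8,10.5,-4.5],[8,10.5,-4.5]],"turn":[[0,0,8],[0,0,14.5],[0,0,14.5],[0,0,14.5]]}'
python3 - <<'E'
from h import *
s=manip.read_state();print(s['clock'],s['eef_pos'],s['eef_rot'],s['joints'],s['wrist_force'])
im,d=manip.camera('wrist');save('w1',im);np.save('w1.npy',d)
im,d=manip.camera('top');save('t1',im)
E
```

```text
clock: 2.15
eef_pos: [470.5, -81.1, 335.7]
eef_rot: [3.141, 0.0, 1.954]
wrist_force: [1.2, -2.0, 0.3]
finger_gap: 94.1
clock: 2.65
eef_pos: [550.1, 24.2, 289.5]
eef_rot: [-3.14, -0.001, 2.207]
wrist_force: [-0.3, -0.1, 0.5]
finger_gap: 93.8
2.65 [550.14749943  24.18445073 289.54943857] [-3.14013858e+00 -9.08460418e-04  2.20741405e+00] [-2.24959186e-02  2.53323557e-01  1.38652204e+00 -1.72723106e-04
  1.50345292e+00 -6.59102537e-01] [-0.34975926 -0.05533535  0.53455951]
```

View pics/w1.png

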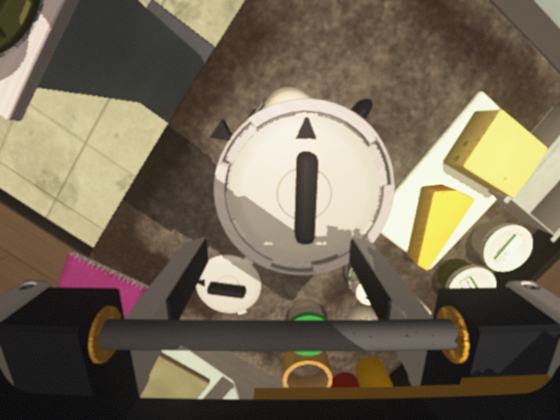

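The wrist view shows the lid's bar from about (307,152) to (306,243), the arrow tip at (307,118), and the index wedge at (221,128).

```bash
python3 - <<'E'
from h import *
d=np.load('w1.npy');im=cv2.imread('pics/w1.png');c=manip.calibration('wrist')
g=im.max(2);m=np.zeros_like(g);m[95:255,205:340]=(g[95:255,205:340]<70)
n,l,s,cc=cv2.connectedComponentsWithStats(m)
for i in range(1,n):
    if s[i,4]>50:
        v,u=np.where(l==i);zs=np.array([pts('wrist',a,b,d=d[b,a],c=c)for a,b in zip(u,v)])
        print(s[i],cc[i].round(1),np.median(zs,0).round(1))
        if 1500<s[i,4]<4000:
            P=zs[zs[:,2]>180,:2];mu=(P.max(0)+P.min(0))/2;w,V=np.linalg.eigh(np.cov(P.T));print('bar',P.mean(0),mu,np.degrees(np.arctan2(V[1,1],V[0,1])),4*np.sqrt(w),len(P))
print('tip',pts('wrist',307,118,z=158,c=c),'mark in/out',pts('wrist',224,121,z=162,c=c),pts('wrist',221,130,z=162,c=c))
cs=[pts('wrist',a,b,z=162,c=c)[:2] for a,b in[(214,188),(394,188),(304,98),(304,277)]];print(np.round(cs,1),np.mean(cs,0))
E
```

```text
[211 120  20  19 216] [221.8 131.2] [458.8  48.  163.3]
[ 295  153   22   91 1175] [305.  206.7] [569.6  38.2 196.8]
tip [521.3876385 109.4894527 158.       ] mark in/out [455.55555588  57.33074927 162.        ] [457.9934769   48.18358431 162.        ]
[[485.2  -6.5]
 [640.6 108.2]
 [507.1 122.5]
 [627.9 -33.4]] [565.17958204  47.69614591]
```

```bash
python3 - <<'E'
import cv2
im=cv2.imread('pics/w1.png');cv2.imwrite('pics/w1c.png',cv2.resize(im[85:290,195:405],None,fx=2.9,fy=2.9,interpolation=cv2.INTER_CUBIC))
E
```

```text
(no output)
```

View pics/w1c.png

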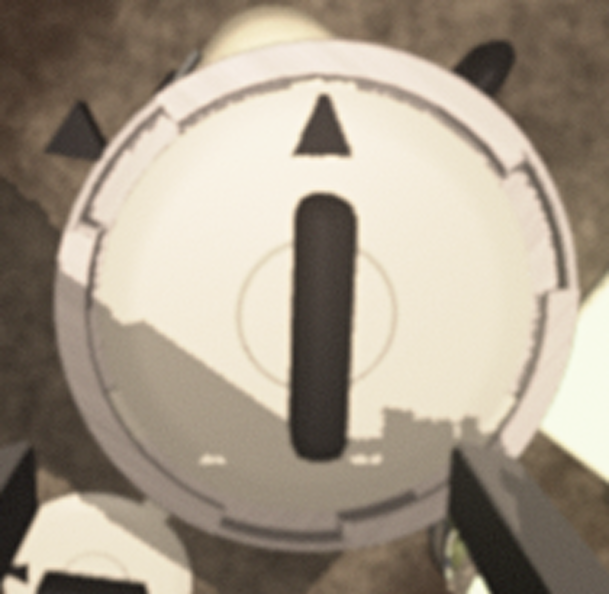

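```bash
python3 - <<'E'
from h import *
c=manip.calibration('wrist')
P=lambda a,b,z:pts('wrist',195+a/2.9,85+b/2.9,z=z,c=c)[:2]
e1,e2=P(325,195,194),P(318,460,194);q=e1-e2
print('bar',e1,e2,(e1+e2)/2,np.linalg.norm(q),np.degrees(np.arctan2(q[1],q[0])))
l,r=P(295,320,194),P(354,320,194);print('sides',(l+r)/2,np.linalg.norm(l-r))
t=P(323,93,158);a=P(103,160,162);b=(P(80,100,162)+P(45,152,162))/2
print('tip',t,'wedge',a,b)
C=(e1+e2)/2
for p in(t,a,b):print(np.linalg.norm(p-C),np.degrees(np.arctan2(*(p-C)[::-1])))
# collar fit
E=[P(x,y,162) for x,y in[(55,290),(310,40),(578,300),(310,551),(120,110),(130,500),(490,100)]]
A=np.array([[2*x,2*y,1]for x,y in E]);s=np.linalg.lstsq(A,[x*x+y*y for x,y in E],rcond=None)[0];print('collar',s[:2],np.sqrt(s[2]+s[0]**2+s[1]**2))
E
```

```text
bar [537.8253019   82.87939946] [592.02074362   9.41485517] [564.92302276  46.14712731] 91.29175850009068 126.41652301506005
sides [562.94792695  50.35914238] 19.63709993061109
tip [520.32069802 109.83405002] wedge [471.47974054  45.50774366] [453.48641178  46.70431499]
77.75211570351037 125.00498686526178
93.44546967840088 -179.60796097466283
111.43800395699199 179.71352111568956
collar [565.66470791  43.80893302] 98.51055050752879
```

```bash
python3 -m inch '{"grip":[0,-0.2,-0.2,-0.2,-0.2,-0.2,-0.2],"travel":[[1.5,2.1,-2],[1.5,2.1,-6],[1.5,2.1,-9],[1.5,2.1,-11],[1.5,2.1,-12.2],[1.5,2.1,-12.2],[1.5,2.1,-12.2]],"turn":[[0,0,-0.3],[0,0,-0.3],[0,0,-0.3],[0,0,-0.3],[0,0,-0.3],[0,0,-0.3],[0,0,-0.3]]}' 25
python3 - <<'E'
from h import *
im,d=manip.camera('side');save('s2',cv2.resize(im[130:310,200:400],None,fx=3,fy=3))
im,d=manip.camera('wrist');save('w2',im)
E
```

```text
clock: 3.62
eef_pos: [565.5, 43.6, 170.9]
eef_rot: [3.139, 0.002, 2.2]
wrist_force: [0.3, -0.4, -0.0]
finger_gap: 37.3
```

View pics/s2.png

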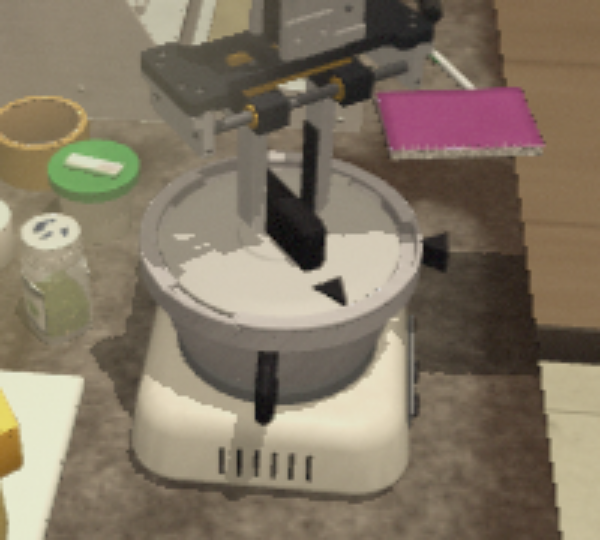

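View pics/w2.png

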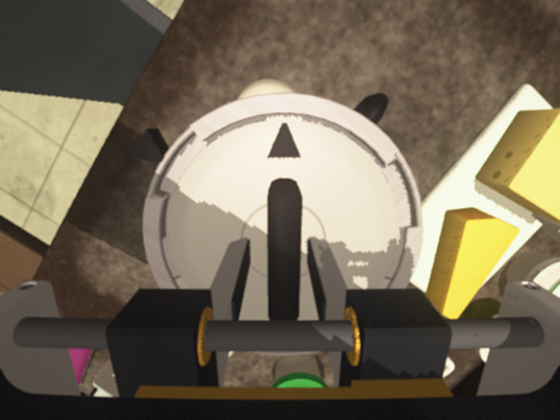

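The side and wrist views show the fingers on both sides of the bar (bar at wrist (285,245)), slightly off centre. I'll nudge and close.

```bash
python3 -m inch '{"grip":[-0.2,-0.2,-0.6,-1,-1,-1],"travel":[[0.1,0.2,-0.3],[0.1,0.2,-0.3],[0.1,0.2,-0.3],[0.1,0.2,-0.3],[0.1,0.2,-0.3],[0.1,0.2,-0.3]],"turn":[[0,0,0],[0,0,0],[0,0,0],[0,0,0],[0,0,0],[0,0,0]]}' 25
python3 - <<'E'
from h import *
s=manip.read_state();print(s['wrist_force'],s['moment'],s['joints'].round(3))
E
```

```text
clock: 4.47
eef_pos: [566.5, 45.8, 167.6]
eef_rot: [3.139, 0.002, 2.2]
wrist_force: [0.6, 0.2, -0.2]
finger_gap: 19.7
[ 0.6463179   0.16836705 -0.17743975] [ 0.06805074 -0.09210457 -0.08624849] [ 0.016  0.371  1.516 -0.     1.251 -0.613]
```

```bash
python3 -m inch '{"grip":[-1,-1,-1,-1,-1,-1,-1,-1,-1],"travel":[[0,0,0],[0,0,0],[0,0,0],[0,0,0],[0,0,0],[0,0,0],[0,0,0],[0,0,0],[0,0,0]],"turn":[[0,0,3],[0,0,8],[0,0,14],[0,0,20],[0,0,26],[0,0,32],[0,0,37],[0,0,40],[0,0,40]]}' 30
python3 - <<'E'
from h import *
s=manip.read_state();print(s['wrist_force'],s['moment'])
im,d=manip.camera('wrist');save('w3',im)
E
```

```text
clock: 5.6
eef_pos: [566.4, 45.7, 167.6]
eef_rot: [3.14, 0.002, 2.898]
wrist_force: [-1.2, -0.6, 0.7]
finger_gap: 19.5
[-1.20880784 -0.63009185  0.70367851] [-0.22823562 -0.06015885  0.07942723]
```

View pics/w3.png

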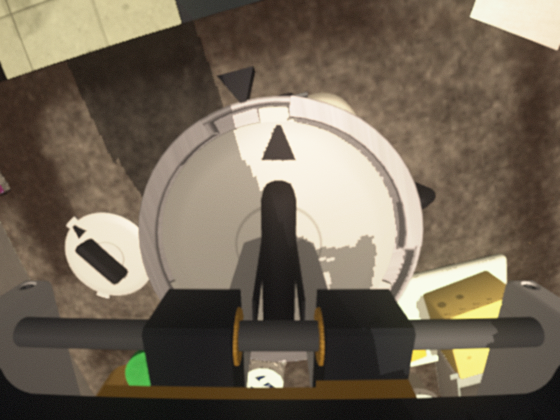

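The lid turned with the gripper: its arrow is now at (279,130) and the mark at (240,82), about 14° still to go.

```bash
python3 -m inch '{"grip":[-1,-1,-1,-1,-1],"travel":[[0,0,0],[0,0,0],[0,0,0],[0,0,0],[0,0,0]],"turn":[[0,0,3],[0,0,8],[0,0,12],[0,0,13.8],[0,0,13.8]]}'
python3 - <<'E'
from h import *
s=manip.read_state();print(s['wrist_force'],s['moment'],s['joints'].round(3))
im,d=manip.camera('wrist');save('w4',im)
im,d=manip.camera('top');save('t4',cv2.resize(im[175:290,220:400],None,fx=4,fy=4))
E
```

```text
clock: 6.28
eef_pos: [566.5, 45.7, 167.6]
eef_rot: [3.139, 0.002, 3.137]
wrist_force: [0.4, 0.3, 0.1]
finger_gap: 19.9
[0.42499338 0.25958642 0.09202535] [-0.07945088 -0.07843694 -0.03361444] [ 0.015  0.372  1.516  0.002  1.252 -1.552]
```

View pics/w4.png

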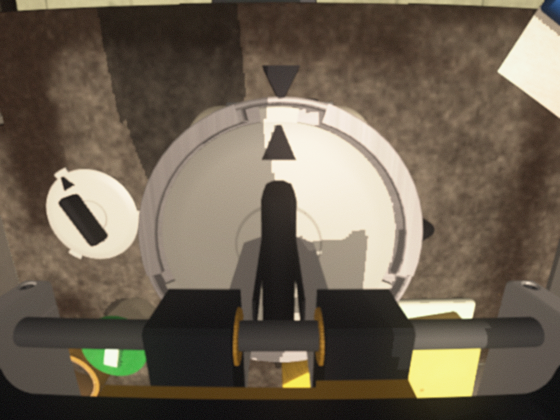

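The arrow tip at (279,126) faces the wedge apex at (281,96), within about 1°. I'll start lifting gently and watch the force.

```bash
python3 -m inch '{"grip":[-1,-1,-1,-1,-1,-1],"travel":[[0,0,0],[0,0,0.2],[0,0,0.5],[0,0,0.9],[0,0,1.4],[0,0,1.4]],"turn":[[0,0,0],[0,0,0],[0,0,0],[0,0,0],[0,0,0],[0,0,0]]}' 40
python3 - <<'E'
from h import *
s=manip.read_state();print(s['wrist_force'],s['moment'],s['joints'].round(3))
im,d=manip.camera('side');save('s5',cv2.resize(im[130:310,200:400],None,fx=3,fy=3))
E
```

```text
clock: 7.12
eef_pos: [566.5, 45.7, 182.1]
eef_rot: [3.139, 0.003, 3.137]
wrist_force: [0.4, -0.1, -4.4]
finger_gap: 19.9
[ 0.38489955 -0.07260961 -4.40153789] [ 0.05027167 -0.18354196  0.00819385] [ 0.015  0.358  1.499  0.002  1.282 -1.552]
```

View pics/s5.png

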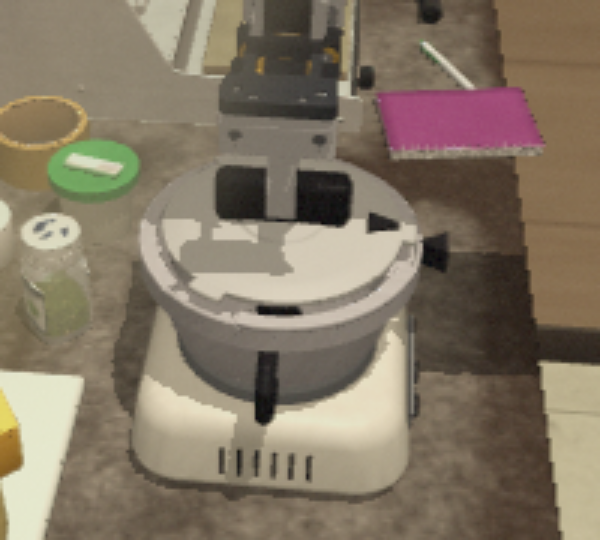

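The lid is free: the force is 4.4 N, which is its weight, and it sits clear of the collar. Continuing to 10 cm.

```bash
python3 -m inch '{"grip":[-1,-1,-1,-1,-1,-1,-1,-1,-1,-1],"travel":[[0,0,0.4],[0,0,1.4],[0,0,2.7],[0,0,4.2],[0,0,5.7],[0,0,7],[0,0,8],[0,0,8.6],[0,0,8.6],[0,0,8.6]],"turn":[[0,0,0],[0,0,0],[0,0,0],[0,0,0],[0,0,0],[0,0,0],[0,0,0],[0,0,0],[0,0,0],[0,0,0]]}'
python3 - <<'E'
from h import *
s=manip.read_state();print(s['wrist_force'],s['moment'],s['qd'].round(4))
im,d=manip.camera('side');save('s6',cv2.resize(im[110:310,180:400],None,fx=2.9,fy=2.9))
im,d=manip.camera('wrist');save('w6',im);c=manip.calibration('wrist')
P=[];
for v in range(110,260,6):
    for u in range(150,420,6):
        if d[v,u]>0: 
            p=pts('wrist',u,v,d=d[v,u],c=c)
            r=np.hypot(p[0]-566,p[1]-45.7)
            if 45<r<78 and 245<p[2]<275: P.append(p)
P=np.array(P);A=np.c_[P[:,:2]-[566,45.7],np.hypot(P[:,0]-566,P[:,1]-45.7),np.ones(len(P))];k=np.linalg.lstsq(A,P[:,2],rcond=None)[0]
print(len(P),'tilt deg',np.degrees(k[:2]),'z',np.median(P[:,2]))
E
```

```text
clock: 8.43
eef_pos: [566.3, 45.7, 267.2]
eef_rot: [3.139, 0.001, 3.137]
wrist_force: [-0.1, 0.9, -4.9]
finger_gap: 20.1
[-0.0907562   0.90799332 -4.92261862] [ 0.07429044 -0.16499186  0.01307778] [-0.0003  0.0008  0.0015 -0.0003 -0.0006 -0.001 ]
422 tilt deg [-0.64975393  0.01091953] z 257.88753328030964
```

View pics/s6.png

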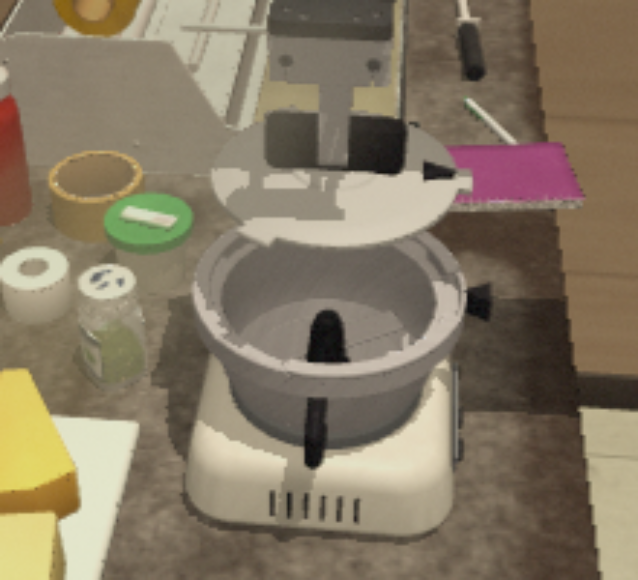

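View pics/w6.png

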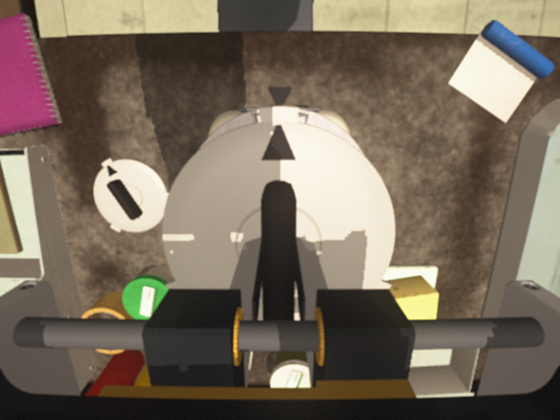

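The lid hangs over the open bowl, level (tilt about 0.6°) and still, 10 cm up; nothing else has moved. Handing in.

```bash
python3 -c "
from cell import manip
print(manip.sign_off())"
```

```text
the job is handed in; nothing more can be done
None
```

I gripped the seated 164 mm lid by its bar, not the smaller look-alike on the worktop. I turned it about 54° anticlockwise until its arrow faced the black mark to within about 1°. Then I lifted it straight up and handed in while still holding it.

**Last checks**
- **Height:** the gripper rose 99.6 mm from where it held the seated lid.
- **Level:** the lid's tilt measured about 0.6° in the wrist camera's depth.
- **Grip:** the fingers stood at 20 mm on the bar with a 40 N grip. The wrist force was about 4.9 N, roughly the lid's weight.
- **Steadiness:** joint speeds were near zero.
- **Surroundings:** the last pictures showed the lid over the open bowl and nothing else moved.
- **Time:** it took about 8.5 s of the 35 s allowed.

No check failed. Estimates of the bowl's axis differed by 2–3 mm between views, but forces stayed small during the turn and lift.

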